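# Refit the back plate on a library self-service terminal's foot

## Robot

A 6-joint arm with a two-finger parallel gripper is mounted at the origin on the work surface. World frame = base frame: x ahead of the robot, y to its left, z up, the work surface at z = 0. Lengths are in m, angles in degrees, forces in N, time in s.
With the tool pointing down it reaches from about 0.425 to 1.125 m from the base axis. Payload 14.9 kg.
Tool frame: the origin (TCP) lies on the centre line of the jaws, within the pads' length; the fingertips stand 19 mm ahead of it and the grasp point (between the pads) is the TCP; x points along the fingers, z is the direction in which the jaws open and shut, and the axes are right-handed (so a half turn about x gives the same grasp; the last joint's range is limited). The gripper opens to 91 mm and grips with 3 to 60 N. Pads are 32 mm wide; open, the fingers measure 118 mm over their backs; the gripper's body (76 mm by 178 mm) begins 60 mm behind the grasp point.
Start: joints at [71.889, 21.709, 99.362, -0, 58.929, -1.908], TCP at [0.195, 0.672, 0.233] pointing down, gripper open.
Joint ranges: [-158.91, 158.91], [-42.39, 125.64], [0.06, 152.35], [-60.88, 240.88], [17.5, 164.5], [-176.32, 176.32]. Speed limits (degrees/s): [108.29, 108.29, 136.94, 180, 180, 180].

## Interface

Orientations are given as a 3x3 rotation matrix whose columns are the frame's x, y, z axes.
In Python, from rig import env gives the robot as it stands.
- The arm moves only by the tool step_arm, never from a script. Its argument "plan" is a list of rows, each a list of 4 numbers: the shift along the tool's x, y, z in cm, then the turn about the tool's x in degrees. In form: [[dx, dy, dz, twist], ...]. A call has 1 to 5 rows; each row shifts and turns the commanded pose from where the row before left it, along the tool's axes as they then stand; what a row does not reach is not made up. A row lasts 1/8 s, in which the tool goes at most 62.5 mm and 10.7 degrees, less where a joint would pass 70% of its speed; a pose out of reach is approached as far as the arm can. A call is refused whole if a number of a shift passes 6.25 or a number of a turn 10.7, either way. A call with a gripper value outside its range is refused whole. "fingers" is the opening, from 0 (shut) to 1 (fully open), set as the call begins (left out, the last holds). The fingers move at their own pace and stop on an object; "force" is the grip in N (left out, the last holds). Time passes only in rows, so rows that do not move let the fingers close. It gives the time, the measured TCP pose, the force and the opening at its end, in the units of the state.
- env.get_state(): the state, without advancing time (a new reading comes with each control period).
- env.read_camera(name): name is "scene" or "side" or "wrist"; returns a dict with "frame" (420x560x3 uint8, red, green, blue), "z_map" (420x560 float32, m along the optical axis (not along the pixel's ray), 0 where there is no reading), "intrinsics" (3x3 intrinsics, pixels), "k1" (the pictures are not rectified: a ray, as slopes to the right and down, at radius r is drawn at 1 + k1 r^2 times it, then the intrinsics apply), "R" (3x3) and "t" (3): a world point X has camera coordinates R X + t. Camera axes: x right, y down, z forward; pixel columns grow to the right and rows downward; lengths in m; the calibration is good to about 2 mm. A picture is of the moment at which its call begins.
- env.finish_job(): hands the job in, once; it reports no verdict.
Trained networks look in the newest picture that a camera, given by its name, has taken for a name from the list of things; names that differ only in an ending like _2 or _b are one class to them, and where a whole thing is asked for, a point or a joint stands for the part that bears it (a point fixed in the world has none). Each returns a list of dicts, best first, with "conf" (0 to 1); they miss things now and then, are a little off and sometimes report something else, mostly with a low value. They report only what shows in the picture. A call takes as long as a camera call.
- env.find_in(camera, label): "rect" ([left, top, right, bottom] in pixels, round what is visible of it).
- env.silhouettes(camera, label): "mask" (420x560 bool, what is visible of it) and "rect" ([left, top, right, bottom] in pixels, round what is visible of it).
- env.place_of(camera, label): "position" ([column, row] in pixels: a listed point, or the origin of a listed thing).
The state is a dict: "time_s": time; "joint_pos": joint angles; "joint_velocities": joint speeds; "effort": joint torques, N m; "position": TCP position; "ee_rot": TCP orientation; "ft_force": force on the tool from outside, world axes, zero at the start; "moment": the same for the moment, N m; "grip_width": opening from 0.0 (shut) to 1.0 (fully open).
Only numpy, scipy, OpenCV 4.12 (cv2) and the standard library are available. Lean on these libraries where they do the work, as an engineer would, in place of code of your own. Each camera call takes 0.05 s, during which the arm holds its last target. There are 200 camera calls.

## Task

Refit the blue back plate on the grey terminal foot: lift it by its handle, find the two locating pins with its holes (round hole on the thick pin, slot on the thin pin) and lower it gently, without forcing or dropping it, until it lies flush on the foot, then let go. The pins' cross slide is locked somewhere along its travel, so feel for the pins if need be, and leave the book, the mug and the screwdriver where they are.

Things in the scene. Friction and masses are not known exactly. Their poses are not given: they have to be found in the camera images.
- plate: Blue back plate, 110 mm (its x) by 180 mm (its y), 8 mm thick, about 0.45 kg, flat on the desk; two through holes. Origin: centre of its underside, z up. Black bridge handle on its middle: a bar 14 mm wide (x) and 84 mm long (y), 50 to 66 mm above the underside, on posts at y = +36 and -36 mm (each 12 mm along y). Grip the bar across x.
- round_hole (a point): Centre of the plate's round hole, 17.6 mm across, small chamfer, at plate x = 0, y = +60 mm, at the level of the underside; axes as the plate's. It goes on the thick pin.
- slot_hole (a point): Centre of the plate's slot, 11.6 mm (x) by 15.6 mm (y), small chamfer, at plate x = 0, y = -60 mm, at the level of the underside; axes as the plate's. It goes on the thin pin.
- foot: Terminal foot: grey housing fixed to the desk, 160 mm (its x) by 240 mm (its y), flat top 50 mm high. Origin: centre of its underside, z up. Two steel pins stick out of black slots in its top, thick one at y = +60 mm, thin one at y = -60 mm, both at the same x in this frame. That x is anywhere from -14 to +14 mm, differs each time and is not reported.
- foot_top (a point): Centre of the foot's top, 50 mm above the desk; axes as the foot's. The pins (16 and 10 mm across) rise 30 mm above this level, flat tops, tip bevelled 1.5 mm wide by 2.5 mm high. Their common cross slide (along x) is locked and holds about 60 N sideways. Fully home, the plate's underside lies at this level and the pins stick 22 mm out of the plate.
- book: Bystander: closed yellow book lying flat, 120 by 180 by 28 mm; origin at the centre of its underside.
- mug: Bystander: white mug, 80 mm across, 95 mm high; origin at the centre of its underside.
- screwdriver: Bystander: screwdriver lying on the desk; origin at the middle of its length, near the desk.

How it is judged:
By the outcome, as a careful person would: the job done as asked, in the order asked, and still so for the second after the job is handed in, with the robot touching nothing.
It also fails if it takes over 61 s, if anything falls off the work surface, if the arm or the gripper's body presses on something with over 40 N, if the wrist force passes 120 N, or if a joint passes its speed limit or range.

## Working session

There is one attempt and no reset: what is moved stays moved. The work goes in short steps, Python scripts to look and compute and a tool call to move; the robot and the scene stay as the last step left them, time stands still between calls to the robot, and variables do not carry over. Pictures are saved under pics/ and viewed, about 8 in all and at most 12, crops included, and the job is handed in when it is done.

Besides the shell and the picture viewer there is one more tool, called as name([rows], argument=value, ...), one row to a line, values as JSON. step_arm: Moves the arm, as the interface text tells. Its arguments: {"type":"object","properties":{"plan":{"type":"array"},"fingers":{"type":"number"},"force":{"type":"number"}},"required":["plan"]}

```bash
mkdir -p pics
cat > h.py <<'E'
import numpy as np, cv2
from rig import env
def cam(n):
    c=env.read_camera(n); return c
def save(c,f): cv2.imwrite('pics/'+f,c['frame'][:,:,::-1])
def ray(c,u,v):
    K=np.array(c['intrinsics']); d=np.array([(u-K[0,2])/K[0,0],(v-K[1,2])/K[1,1]]); s=d.copy()
    for _ in range(20): s=d/(1+c['k1']*(s@s))
    return s
def pts(c,us,vs):
    out=[]
    for u,v in zip(us,vs):
        z=c['z_map'][int(v),int(u)]; s=ray(c,u,v)
        out.append(np.array(c['R']).T@(np.array([s[0]*z,s[1]*z,z])-np.array(c['t'])))
    return np.array(out)
def onplane(c,u,v,h):
    R=np.array(c['R']);t=np.array(c['t']); s=ray(c,u,v); d=R.T@np.array([s[0],s[1],1]); o=-R.T@t
    return o+d*(h-o[2])/d[2]
def cloud(c,mask):
    vs,us=np.nonzero(mask&(c['z_map']>0)); return pts(c,us,vs),us,vs
E
python3 - <<'E'
from h import *
for n in ['scene','side','wrist']:
    c=cam(n); save(c,n+'1.png')
    print(n,'pos',-np.array(c['R']).T@np.array(c['t']))
    for l in ['plate','foot','book','mug','screwdriver']:
        for s in env.silhouettes(n,l)[:1]:
            p,_,_=cloud(c,s['mask']); print(l,round(s['conf'],2),s['rect'],np.round(np.percentile(p,[2,50,98],axis=0),3).tolist() if len(p) else 0)
    for l,h in [('round_hole',0),('slot_hole',0),('plate',0),('foot_top',.05)]:
        for s in env.place_of(n,l)[:1]: print(l,round(s['conf'],2),s['position'],onplane(c,*s['position'],h).round(4))
s=env.get_state(); print(s)
a=cv2.imread('pics/scene1.png');b=cv2.imread('pics/side1.png')
E
```

```text
scene pos [1.03102359 0.43732849 0.73801913]
plate 0.63 [216.3, 130.2, 304.3, 183.9] [[0.484, -0.313, 0.001], [0.554, -0.214, 0.009], [0.609, -0.139, 0.066]]
foot 0.84 [324.3, 176.4, 479.5, 305.5] [[0.42, 0.021, 0.004], [0.516, 0.155, 0.05], [0.58, 0.256, 0.054]]
book 0.69 [249.8, 292.1, 382.0, 419.0] [[0.723, 0.123, 0.002], [0.79, 0.217, 0.027], [0.847, 0.297, 0.03]]
mug 0.68 [213.5, 218.1, 275.0, 282.6] [[0.726, -0.055, 0.004], [0.761, -0.006, 0.059], [0.801, 0.051, 0.096]]
screwdriver 0.71 [137.1, 195.5, 235.5, 226.7] [[0.681, -0.232, 0.01], [0.801, -0.206, 0.021], [0.852, -0.161, 0.027]]
round_hole 0.88 [281.2, 169.2] [ 0.5313 -0.1674  0.    ]
slot_hole 0.74 [238.9, 148.8] [ 0.5605 -0.2858  0.    ]
plate 0.84 [257.1, 157.9] [ 0.5483 -0.2327  0.    ]
foot_top 0.73 [399.0, 220.6] [0.4899 0.1282 0.05  ]
side pos [0.60256309 0.52377304 0.54104334]
plate 0.96 [285.7, 131.7, 349.7, 191.0] [[0.484, -0.31, 0.004], [0.549, -0.206, 0.009], [0.609, -0.137, 0.067]]
foot 0.62 [299.3, 221.7, 424.9, 365.0] [[0.421, 0.027, 0.014], [0.499, 0.178, 0.051], [0.576, 0.258, 0.053]]
book 0.95 [116.7, 2
[... 667 characters left out ...]
.01858456e-04,
        5.89286902e+01, -1.90647516e+00]), 'joint_velocities': array([ 0.03045082, -0.07133916,  0.02898247,  0.00462003,  0.02504176,
        0.03827096]), 'effort': array([-2.54689940e-04, -7.63679409e+01, -4.34740269e+01,  6.50050328e-02,
        3.88523634e-02, -2.57884705e-05]), 'position': array([0.19534426, 0.67220389, 0.23296461]), 'ee_rot': array([[ 2.02139957e-05, -9.60271838e-01,  2.79066293e-01],
       [ 3.28606927e-05,  2.79066294e-01,  9.60271838e-01],
       [-9.99999999e-01, -1.02406191e-05,  3.71962426e-05]]), 'ft_force': array([-0.29867972, -0.39846095, -0.1068306 ]), 'moment': array([-0.01072363, -0.0129876 ,  0.03135285]), 'grip_width': 0.9976357902125167}
```

View pics/scene1.png

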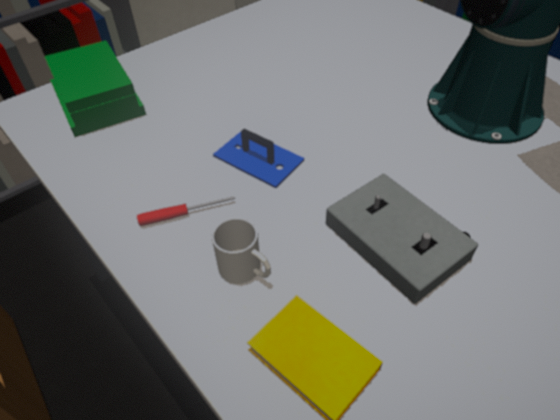

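View pics/side1.png

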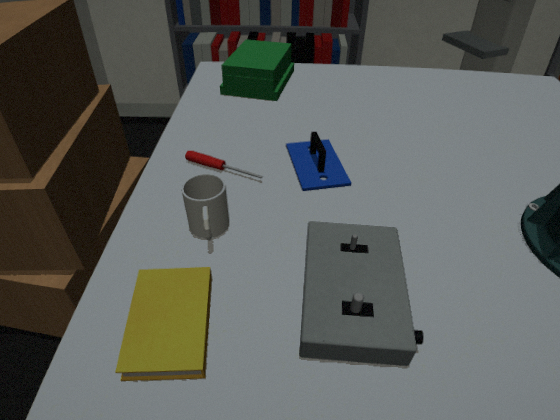

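Both views agree: the plate is near (0.55, -0.23) with its handle up, and the foot near (0.50, 0.14). The thick pin is nearer the side camera (around px 358,302 in side) and the thin pin is at about (354,241). Next I'll fit exact poses.

Run:
```python
from h import *
for n in ['scene','side']:
    c=cam(n)
    for l,(z0,z1) in [('plate',(.004,.013)),('foot',(.044,.056))]:
        m=env.silhouettes(n,l)[0]['mask']; m=cv2.dilate(m.astype(np.uint8),np.ones((9,9)))>0
        p,us,vs=cloud(c,m); q=p[(p[:,2]>z0)&(p[:,2]<z1)]
        r=cv2.minAreaRect((q[:,:2]*1000).astype(np.float32)); print(n,l,r, 'z',np.median(q[:,2]))
        h=p[p[:,2]>(.045 if l=='plate' else .07)]
        if l=='plate':
            print(' bar',cv2.minAreaRect((h[:,:2]*1000).astype(np.float32)),h.mean(0), np.percentile(h[:,2],[5,98]))
        else:
            hh=(h[:,:2]*1000).astype(np.float32)
            for s in (0,1):
                k=(h[:,1]>.14)==s; print(' pin',k.sum(),h[k].mean(0).round(4),h[k].min(0).round(4),h[k].max(0).round(4))
```

```text
scene plate ((538.5885620117188, -236.1317596435547), (138.3168487548828, 214.364013671875), 10.29309368133545) z 0.008320061470480804
 bar ((547.5911254882812, -228.81532287597656), (16.978689193725586, 85.45842742919922), 13.593441009521484) [ 0.54867101 -0.22490783  0.06114807] [0.04917787 0.06827639]
scene foot ((496.663330078125, 135.88113403320312), (240.261474609375, 162.11695861816406), 86.92512512207031) z 0.050248991396004965
 pin 32 [0.4976 0.0769 0.0769] [0.4916 0.0712 0.0704] [0.5023 0.0804 0.0818]
 pin 77 [0.5048 0.1964 0.0777] [0.4948 0.1878 0.0702] [0.5119 0.2033 0.0823]
side plate ((550.3572387695312, -238.65049743652344), (112.74333190917969, 203.67001342773438), 13.281889915466309) z 0.009083751563149507
 bar ((548.1126708984375, -228.18016052246094), (14.700470924377441, 84.68708801269531), 13.696308135986328) [ 0.5470175  -0.21838869  0.06179665] [0.0478134  0.06847424]
side foot ((496.67388916015625, 136.63015747070312), (241.59219360351562, 160.95530700683594), 87.23442077636719) z 0.050823970800317454
 pin 43 [0.4974 0.0781 0.0774] [0.4921 0.0706 0.0703] [0.5019 0.0821 0.0819]
 pin 117 [0.5035 0.1986 0.0788] [0.4957 0.1902 0.0704] [0.5102 0.2046 0.083 ]
```

Fits agree across both cameras. Plate bar centre is (0.548, -0.228) at yaw 13.6°. Foot is (0.4967, 0.136) at yaw -2.9°, with the pin midpoint about (0.500, 0.136). I'll turn first, then travel along an arc to above the plate.

step_arm([
  [0,0,0,10],
  [0,0,0,10],
  [0,0,0,10],
  [0,0,0,10],
  [0,0,0,10],
], fingers=1)

```text
time_s: 2.42
position: [0.1953, 0.6722, 0.2329]
ee_rot: [[0.0, -0.398, 0.917], [-0.0, 0.917, 0.398], [-1.0, -0.0, -0.0]]
ft_force: [1.0, -0.0, 0.6]
grip_width: 1.001
```

step_arm([
  [0,0,0,10],
  [0,-5.4,2.4,0],
  [0,-5.4,2.4,0],
  [0,-5.4,2.4,0],
  [0,-5.4,2.4,0],
])

```text
time_s: 3.05
position: [0.341, 0.4838, 0.2331]
ee_rot: [[0.0, -0.239, 0.971], [0.0, 0.971, 0.239], [-1.0, 0.0, 0.0]]
ft_force: [1.0, 0.5, 0.3]
grip_width: 1.001
```

step_arm([
  [0,-5.4,2.4,0],
  [0,-5.4,2.4,0],
  [0,-5.4,2.4,0],
  [0,-5.4,2.4,0],
  [0,-5.4,2.4,0],
])

```text
time_s: 3.68
position: [0.5221, 0.2501, 0.2332]
ee_rot: [[0.001, -0.239, 0.971], [0.0, 0.971, 0.239], [-1.0, 0.0, 0.001]]
ft_force: [0.5, -0.8, -0.2]
grip_width: 0.999
```

step_arm([
  [0,-5.4,2.4,0],
  [0,-5.9,-1.6,0],
  [0,-5.9,-1.6,0],
  [0,-5.9,-1.6,0],
  [0,-5.9,-1.6,0],
])

```text
time_s: 4.3
position: [0.5511, -0.0414, 0.2332]
ee_rot: [[0.001, -0.239, 0.971], [-0.0, 0.971, 0.239], [-1.0, -0.0, 0.001]]
ft_force: [0.8, 0.2, -0.4]
grip_width: 1.002
```

step_arm([
  [0,-5.9,-1.6,0],
  [0,-5.9,-1.6,0],
  [0,-4.5,-1.2,0],
  [0,0,0,0],
  [0,0,0,0],
])

```text
time_s: 4.92
position: [0.5473, -0.2079, 0.2328]
ee_rot: [[-0.0, -0.238, 0.971], [0.0, 0.971, 0.238], [-1.0, 0.0, -0.0]]
ft_force: [0.2, 0.2, 0.2]
grip_width: 1.002
```

Run:
```python
from h import *
c=cam('wrist'); save(c,'wrist2.png')
s=env.silhouettes('wrist','plate')
m=cv2.dilate(s[0]['mask'].astype(np.uint8),np.ones((5,5)))>0
p,_,_=cloud(c,m)
h=p[(p[:,2]>.06)&(p[:,2]<.072)]; print('bar',len(h),cv2.minAreaRect((h[:,:2]*1000).astype(np.float32)),np.median(h[:,2]))
q=p[(p[:,2]>.004)&(p[:,2]<.013)]; print('plate',cv2.minAreaRect((q[:,:2]*1000).astype(np.float32)),np.median(q[:,2]))
for l in ['round_hole','slot_hole','plate']:
    for s in env.place_of('wrist',l)[:1]: print(l,s['conf'],s['position'],onplane(c,*s['position'],0).round(4))
S=env.get_state();print(S['position'],S['ft_force'])
```

```text
bar 891 ((545.9093017578125, -228.94647216796875), (13.779937744140625, 83.41481018066406), 13.214479446411133) 0.06594249732120694
plate ((545.12841796875, -226.9198760986328), (110.30554962158203, 175.04603576660156), 13.537261009216309) 0.008264850823071587
round_hole 0.81 [282.4, 156.1] [ 0.5374 -0.1688  0.    ]
slot_hole 0.96 [277.5, 242.7] [ 0.5593 -0.2866  0.    ]
plate 0.87 [277.0, 204.1] [ 0.5456 -0.2328  0.    ]
[ 0.54761807 -0.2073166   0.23301395] [ 0.25065408 -0.63136122  0.58623488]
```

View pics/wrist2.png

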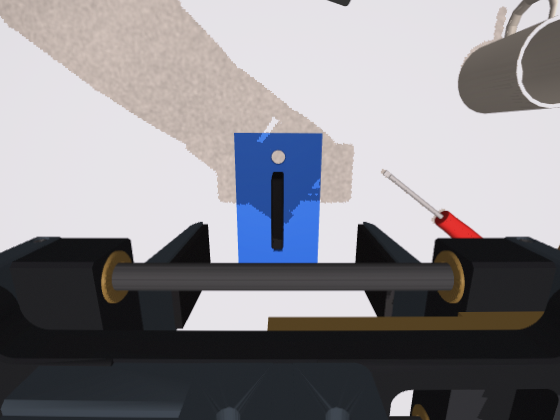

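The bar is centred under the open jaws and the screwdriver is clear to the right. Now descending around the bar.

step_arm([
  [4,-2.0,-0.6,0],
  [4,0,0,0],
  [4,0,0,0],
  [3,0,0,0],
  [2.5,0,0,0],
])

```text
time_s: 5.8
position: [0.5463, -0.2284, 0.0567]
ee_rot: [[-0.001, -0.239, 0.971], [0.0, 0.971, 0.239], [-1.0, 0.0, -0.001]]
ft_force: [0.2, 0.5, -0.4]
grip_width: 1.001
```

step_arm([
  [0,0,0,0],
  [0,0,0,0],
  [0,0,0,0],
  [0,0,0,0],
  [0,0,0,0],
], fingers=0, force=40)

```text
time_s: 6.42
position: [0.5466, -0.2292, 0.0584]
ee_rot: [[0.001, -0.238, 0.971], [-0.0, 0.971, 0.238], [-1.0, -0.0, 0.0]]
ft_force: [0.7, -0.6, -0.4]
grip_width: 0.48
```

step_arm([
  [0,0,0,0],
  [0,0,0,0],
  [0,0,0,0],
  [0,0,0,0],
])

```text
time_s: 6.92
position: [0.5464, -0.2291, 0.0579]
ee_rot: [[-0.0, -0.239, 0.971], [0.0, 0.971, 0.239], [-1.0, 0.0, -0.0]]
ft_force: [-1.0, 0.3, 0.4]
grip_width: 0.148
```

step_arm([
  [0,0,0,0],
  [0,0,0,0],
  [-1,0,0,0],
  [-2,0,0,0],
  [-3,0,0,0],
])

```text
time_s: 7.55
position: [0.546, -0.2289, 0.1191]
ee_rot: [[-0.001, -0.239, 0.971], [0.0, 0.971, 0.239], [-1.0, 0.001, -0.001]]
ft_force: [0.8, -0.1, -4.6]
grip_width: 0.147
```

step_arm([
  [-4,0,0,0],
  [-3,0,0,0],
  [-1,0,0,0],
  [0,0,0,0],
  [0,0,0,0],
])

```text
time_s: 8.18
position: [0.5457, -0.2287, 0.1967]
ee_rot: [[-0.002, -0.238, 0.971], [0.001, 0.971, 0.238], [-1.0, 0.001, -0.001]]
ft_force: [-1.0, -0.6, -5.0]
grip_width: 0.155
```

Run:
```python
from h import *
for n in ['wrist','scene']:
    c=cam(n); save(c,n+'3.png')
    m=cv2.dilate(env.silhouettes(n,'plate')[0]['mask'].astype(np.uint8),np.ones((5,5)))>0
    p,_,_=cloud(c,m); zt=np.median(p[(p[:,2]>.1)&(p[:,2]<.17),2]); q=p[abs(p[:,2]-zt)<.006]
    print(n,zt,cv2.minAreaRect((q[:,:2]*1000).astype(np.float32)), 'tilt',np.linalg.lstsq(np.c_[q[:,:2],np.ones(len(q))],q[:,2],rcond=None)[0])
    for l in ['round_hole','slot_hole']:
        for s in env.place_of(n,l)[:1]: print(l,s['conf'],s['position'],onplane(c,*s['position'],zt).round(4))
S=env.get_state();print(S['position'],S['ft_force'],S['moment'],S['grip_width'])
```

```text
wrist 0.14707945224118962 ((543.1117553710938, -218.5457305908203), (110.783203125, 158.8362579345703), 13.852357864379883) tilt [-0.00204981 -0.00028771  0.14811168]
slot_hole 0.84 [280.4, 300.3] [ 0.5571 -0.2822  0.1471]
scene 0.14735862990714055 ((547.2413330078125, -230.0680389404297), (113.26966857910156, 184.81625366210938), 14.099306106567383) tilt [-0.00676218 -0.00331193  0.15023043]
round_hole 0.59 [283.4, 115.0] [ 0.5249 -0.1642  0.1474]
slot_hole 0.87 [232.7, 101.4] [ 0.5738 -0.2691  0.1474]
[ 0.54631536 -0.22903432  0.1976596 ] [-1.07644173 -0.14636325 -4.7979905 ] [-0.09890242  0.01659041  0.01569122] 0.15090960510039259
```

Held and level: 4.8 N of weight, underside 58 mm below the TCP. Now turning to the foot's yaw and stopping short of it to see the pins with the wrist camera.

step_arm([
  [0,0,0,4],
  [0,0,0,6],
  [0,0,0,4.7],
  [0,0,0,2],
  [0,2.0,-0.6,0],
])

```text
time_s: 9.2
position: [0.5415, -0.209, 0.1979]
ee_rot: [[0.0, 0.051, 0.999], [-0.0, 0.999, -0.051], [-1.0, -0.0, 0.0]]
ft_force: [0.2, -0.2, -4.2]
grip_width: 0.152
```

step_arm([
  [0,4,-1.2,0],
  [0,4,-1.2,0],
  [0,4,-1.2,0],
  [0,3,-0.9,0],
  [0,1.6,-0.5,0],
])

```text
time_s: 9.82
position: [0.499, -0.0387, 0.198]
ee_rot: [[-0.0, 0.048, 0.999], [0.0, 0.999, -0.048], [-1.0, 0.0, -0.0]]
ft_force: [0.2, 0.3, -5.0]
grip_width: 0.151
```

step_arm([
  [0,0,0,0],
  [0,0,0,0],
  [0,0,0,0],
])

```text
time_s: 10.2
position: [0.5001, -0.0411, 0.1979]
ee_rot: [[0.0, 0.051, 0.999], [-0.0, 0.999, -0.051], [-1.0, -0.0, 0.0]]
ft_force: [0.3, 0.1, -5.5]
grip_width: 0.149
```

Run:
```python
from h import *
c=cam('wrist'); save(c,'wrist4.png')
S=env.get_state();print(S['position'],S['ee_rot'].round(4).tolist(),S['ft_force'],S['grip_width'])
m=cv2.dilate(env.silhouettes('wrist','foot')[0]['mask'].astype(np.uint8),np.ones((5,5)))>0
p,us,vs=cloud(c,m)
q=p[abs(p[:,2]-.05)<.005]; print('foot',cv2.minAreaRect((q[:,:2]*1000).astype(np.float32)),np.median(q[:,2]))
for s in (0,1):
    h=p[(p[:,2]>.0765)&(p[:,2]<.09)&((p[:,1]>.14)==s)]
    if len(h): print('pin',len(h),cv2.minEnclosingCircle((h[:,:2]*1000).astype(np.float32)),h.mean(0).round(4),h.min(0).round(4),h.max(0).round(4))
for s in env.place_of('wrist','foot_top')[:1]: print(s['conf'],onplane(c,*s['position'],.05))
```

```text
[ 0.50008016 -0.04108947  0.19789533] [[0.0, 0.0514, 0.9987], [-0.0, 0.9987, -0.0514], [-1.0, -0.0, 0.0]] [ 0.49503784 -0.33555871 -5.99556633] 0.14738609467311034
foot ((492.64849853515625, 81.7379379272461), (128.69638061523438, 161.10775756835938), 86.9884033203125) 0.05005994771794386
pin 110 ((495.73681640625, 76.88167572021484), 4.9060797691345215) [0.4958 0.0767 0.0794] [0.4914 0.0721 0.0766] [0.5001 0.0817 0.0817]
0.61 [0.49452752 0.1374455  0.05      ]
```

View pics/wrist4.png

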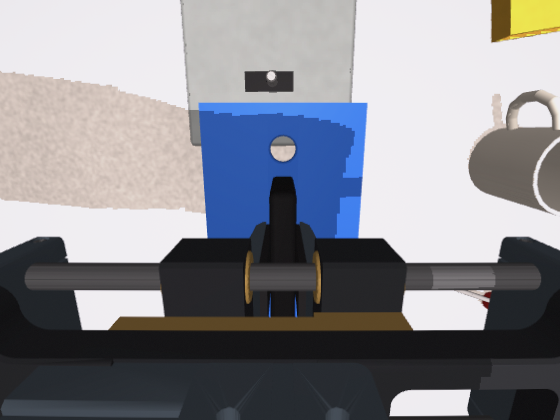

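The thin pin shows at (271,76) in the wrist view, and the round hole at (283,149). Moving 7 cm nearer will bring the thick pin into view.

step_arm([
  [0,2,0,0],
  [0,3,0,0],
  [0,2,0,0],
  [0,0,0,0],
  [0,0,0,0],
])

```text
time_s: 10.98
position: [0.5034, 0.029, 0.1979]
ee_rot: [[-0.0, 0.051, 0.999], [-0.0, 0.999, -0.051], [-1.0, -0.0, -0.0]]
ft_force: [-0.3, -0.4, -6.0]
grip_width: 0.149
```

Run:
```python
from h import *
c=cam('wrist'); save(c,'wrist5.png')
S=env.get_state();print(S['position'],S['ee_rot'].round(4).tolist(),S['ft_force'])
m=cv2.dilate(env.silhouettes('wrist','foot')[0]['mask'].astype(np.uint8),np.ones((5,5)))>0
p,us,vs=cloud(c,m)
h=p[(p[:,2]>.0765)&(p[:,2]<.09)&(p[:,1]>.14)]
if len(h): print('pin',len(h),cv2.minEnclosingCircle((h[:,:2]*1000).astype(np.float32)),h.mean(0).round(4),h.min(0).round(4),h.max(0).round(4))
q=p[abs(p[:,2]-.05)<.005]; print('foot',cv2.minAreaRect((q[:,:2]*1000).astype(np.float32)))
# round hole rim: pixels deeper than the plate inside plate hull
m=env.silhouettes('wrist','plate')[0]['mask']; p,us,vs=cloud(c,m); k=abs(p[:,2]-.1475)<.005; print('top z',np.median(p[k,2]))
pm=np.zeros(m.shape,np.uint8); pm[vs[k],us[k]]=1
cn,hi=cv2.findContours(pm,cv2.RETR_CCOMP,cv2.CHAIN_APPROX_NONE)
for a,b in zip(cn,hi[0]):
    if b[3]>=0 and len(a)>25:
        (u,v),r=cv2.minEnclosingCircle(a); u,v=a[:,0].mean(0); w=onplane(c,u,v,np.median(p[k,2])); print('hole',u,v,r,w.round(4), 'tool yz', ((w-S['position'])@S['ee_rot']).round(4))
for s in env.place_of('wrist','round_hole')[:1]:
    w=onplane(c,*s['position'],.1395); print('net',s['position'],w.round(4),((w-S['position'])@S['ee_rot']).round(4))
q=p[k]; e=(q-S['position'])@S['ee_rot']; print('plate z edges', np.percentile(e[:,2],[1,99]), 'ymax',e[:,1].max())
```

```text
[0.50342301 0.02885224 0.19787229] [[-0.0002, 0.0511, 0.9987], [-0.0001, 0.9987, -0.0511], [-1.0, -0.0001, -0.0001]] [-0.62229547 -0.52586523 -4.85599795]
pin 337 ((501.587158203125, 196.3949737548828), 8.09009075164795) [0.5016 0.1959 0.0796] [0.4937 0.1883 0.0766] [0.5093 0.2043 0.0826]
foot ((494.66998291015625, 117.19953918457031), (198.6517333984375, 160.916748046875), 87.26947021484375)
top z 0.1481618393649605
hole 282.5405405405405 148.90540540540542 13.731422424316406 [0.506  0.0892 0.1482] tool yz [ 0.0497  0.0604 -0.0005]
net [284.3, 148.7] [0.5072 0.0888 0.1395] [0.0584 0.06   0.0008]
plate z edges [-0.05448334  0.05361974] ymax 0.0900266295734979
```

View pics/wrist5.png

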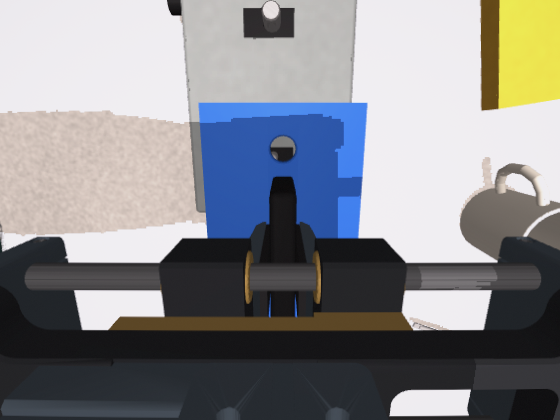

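Wrist measurements: thick pin (0.5016, 0.1964), thin pin (0.4957, 0.0769). The plate's hole sits within 0.5 mm of the tool axis. Now going above the pins and stopping about 8 mm over the tips.

step_arm([
  [0,2,-0.2,0],
  [0,3.5,-0.3,0],
  [0,3.2,-0.3,0],
  [0,2,-0.22,0],
  [0,0,0,0],
])

```text
time_s: 11.8
position: [0.4987, 0.1374, 0.1979]
ee_rot: [[-0.0, 0.049, 0.999], [0.0, 0.999, -0.049], [-1.0, 0.0, -0.0]]
ft_force: [0.9, -1.2, -5.5]
grip_width: 0.152
```

step_arm([
  [1.5,0,0,0],
  [2,0,0,0],
  [1.2,0,0,0],
  [0.3,0,0,0],
  [0,0,0,0],
])

```text
time_s: 12.42
position: [0.4988, 0.1366, 0.148]
ee_rot: [[-0.0, 0.051, 0.999], [-0.0, 0.999, -0.051], [-1.0, -0.0, -0.0]]
ft_force: [-0.4, -0.4, -5.1]
grip_width: 0.148
```

Run:
```python
from h import *
c=cam('wrist'); save(c,'wrist6.png')
S=env.get_state();print(S['position'],S['ee_rot'].round(4).tolist(),S['ft_force'],S['moment'])
d=cam('side');
a=c['frame'][100:220,200:370,::-1]; b=d['frame'][180:370,280:440,::-1]
o=np.zeros((480,800,3),np.uint8); a=cv2.resize(a,(400,282),interpolation=2); b=cv2.resize(b,(400,475),interpolation=2)
o[:282,:400]=a;o[:475,400:]=b; cv2.imwrite('pics/c6.png',o)
# hole and what is seen through it
p,us,vs=cloud(c,np.pad(np.ones((70,70),bool),((115,235),(248,242))))
k=(p[:,2]>.075)&(p[:,2]<.0835); h=p[k]; print('pin top',len(h),h.mean(0) if len(h) else 0, h.min(0),h.max(0))
```

```text
[0.49898128 0.13672817 0.14827351] [[0.0005, 0.0508, 0.9987], [0.0001, 0.9987, -0.0508], [-1.0, 0.0001, 0.0004]] [ 0.10711812  0.67909227 -4.74465017] [-0.0246536   0.03624431 -0.02051412]
pin top 358 [0.50174248 0.19678323 0.079662  ] [0.49424061 0.18892165 0.07662644] [0.50921149 0.2043127  0.08187772]
```

View pics/c6.png

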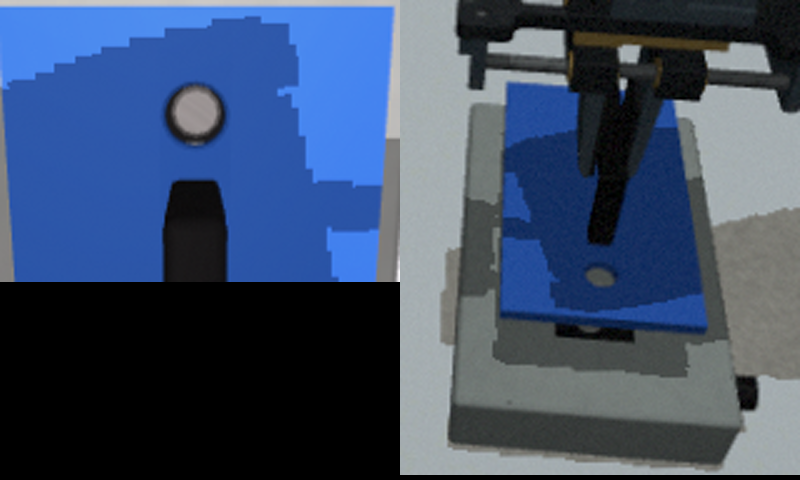

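The thick pin's full top shows through the round hole, concentric within about 0.4 mm. Now lowering gently and watching the force.

step_arm([
  [0.3,0,-0.03,0],
  [0.3,0,0,0],
  [0.2,0,0,0],
  [0.1,0,0,0],
  [0.1,0,0,0],
])

```text
time_s: 13.15
position: [0.4984, 0.1368, 0.1379]
ee_rot: [[-0.0, 0.051, 0.999], [-0.0, 0.999, -0.051], [-1.0, -0.0, -0.0]]
ft_force: [0.1, 0.2, -4.9]
grip_width: 0.15
```

step_arm([
  [0.1,0,0,0],
  [0.1,0,0,0],
  [0,0,0,0],
])

```text
time_s: 13.52
position: [0.4983, 0.1368, 0.1359]
ee_rot: [[-0.0, 0.051, 0.999], [-0.0, 0.999, -0.051], [-1.0, -0.0, -0.0]]
ft_force: [-0.4, 0.2, -5.4]
grip_width: 0.152
```

step_arm([
  [0.1,0,0,0],
  [0.1,0,0,0],
  [0.1,0,0,0],
  [0.1,0,0,0],
  [0,0,0,0],
])

```text
time_s: 14.15
position: [0.4984, 0.1368, 0.1319]
ee_rot: [[0.0, 0.051, 0.999], [0.0, 0.999, -0.051], [-1.0, 0.0, 0.0]]
ft_force: [0.8, 0.9, -5.2]
grip_width: 0.155
```

```bash
python3 -c "
from rig import env
S=env.get_state();print(S['position'],S['ft_force'],S['moment'])"
```

```text
[0.49839398 0.13683092 0.13187114] [ 0.80397877  0.94589273 -5.20760425] [-0.12285886 -0.04700404  0.03143961]
```

The plate is 6 mm past the tips with no upward force, so both pins are in. Continuing slowly.

step_arm([
  [0.15,0,0,0],
  [0.15,0,0,0],
  [0.15,0,0,0],
  [0.15,0,0,0],
  [0,0,0,0],
])

```text
time_s: 14.78
position: [0.4984, 0.1368, 0.1258]
ee_rot: [[-0.0, 0.051, 0.999], [-0.0, 0.999, -0.051], [-1.0, -0.0, -0.0]]
ft_force: [1.2, -0.5, -5.4]
grip_width: 0.152
```

step_arm([
  [0.15,0,0,0],
  [0.15,0,0,0],
  [0.15,0,0,0],
  [0.15,0,0,0],
  [0,0,0,0],
])

```text
time_s: 15.4
position: [0.4984, 0.1368, 0.1198]
ee_rot: [[-0.0, 0.051, 0.999], [-0.0, 0.999, -0.051], [-1.0, -0.0, -0.0]]
ft_force: [0.9, -0.0, -5.7]
grip_width: 0.147
```

step_arm([
  [0.15,0,0,0],
  [0.15,0,0,0],
  [0.15,0,0,0],
  [0.15,0,0,0],
  [0.1,0,0,0],
])

```text
time_s: 16.02
position: [0.4984, 0.1368, 0.1128]
ee_rot: [[-0.0, 0.051, 0.999], [-0.0, 0.999, -0.051], [-1.0, -0.0, -0.0]]
ft_force: [1.0, 0.2, -5.0]
grip_width: 0.15
```

step_arm([
  [0.1,0,0,0],
  [0.1,0,0,0],
  [0.05,0,0,0],
  [0,0,0,0],
])

```text
time_s: 16.52
position: [0.4984, 0.1368, 0.1104]
ee_rot: [[-0.0, 0.051, 0.999], [-0.0, 0.999, -0.051], [-1.0, -0.0, -0.0]]
ft_force: [0.2, -0.2, -5.1]
grip_width: 0.149
```

step_arm([
  [0.05,0,0,0],
  [0.05,0,0,0],
  [0.05,0,0,0],
  [0,0,0,0],
])

```text
time_s: 17.02
position: [0.4984, 0.1368, 0.1089]
ee_rot: [[-0.0, 0.051, 0.999], [-0.0, 0.999, -0.051], [-1.0, -0.0, -0.0]]
ft_force: [-0.2, -0.4, -4.9]
grip_width: 0.151
```

step_arm([
  [0.05,0,0,0],
  [0,0,0,0],
])

```text
time_s: 17.27
position: [0.4984, 0.1368, 0.1084]
ee_rot: [[-0.0, 0.051, 0.999], [0.0, 0.999, -0.051], [-1.0, 0.0, -0.0]]
ft_force: [0.7, -0.8, -3.7]
grip_width: 0.152
```

step_arm([
  [0.03,0,0,0],
  [0,0,0,0],
])

```text
time_s: 17.52
position: [0.4984, 0.1368, 0.1081]
ee_rot: [[-0.0, 0.051, 0.999], [-0.0, 0.999, -0.051], [-1.0, -0.0, -0.0]]
ft_force: [0.3, 0.1, -5.0]
grip_width: 0.15
```

step_arm([
  [0.03,0,0,0],
  [0,0,0,0],
])

```text
time_s: 17.77
position: [0.4985, 0.1368, 0.1079]
ee_rot: [[0.0, 0.051, 0.999], [-0.0, 0.999, -0.051], [-1.0, 0.0, 0.0]]
ft_force: [0.4, -0.6, -3.7]
grip_width: 0.152
```

step_arm([
  [0.03,0,0,0],
  [0,0,0,0],
])

```text
time_s: 18.02
position: [0.4984, 0.1368, 0.1079]
ee_rot: [[-0.0, 0.051, 0.999], [-0.0, 0.999, -0.051], [-1.0, -0.0, -0.0]]
ft_force: [-1.9, -2.3, 5.1]
grip_width: 0.153
```

step_arm([
  [0.03,0,0,0],
  [0,0,0,0],
])

```text
time_s: 18.27
position: [0.4984, 0.1369, 0.1079]
ee_rot: [[-0.0, 0.051, 0.999], [-0.0, 0.999, -0.051], [-1.0, -0.0, -0.0]]
ft_force: [-5.4, -2.4, 11.2]
grip_width: 0.147
```

Firm contact at the expected height, with the force rising from -5 to +11 N. Checking flushness before I release.

```bash
cat > chk.py <<'E'
from h import *
for n in ['wrist','scene','side']:
    c=cam(n); save(c,n+'7.png')
    m=cv2.dilate(env.silhouettes(n,'plate')[0]['mask'].astype(np.uint8),np.ones((3,3)))>0
    p,_,_=cloud(c,m); q=p[abs(p[:,2]-.058)<.006]
    f=env.silhouettes(n,'foot'); g,_,_=cloud(c,f[0]['mask']) if f else (np.zeros((0,3)),0,0); g=g[abs(g[:,2]-.05)<.003]
    print(n,'plate top',np.median(q[:,2]),'foot',np.median(g[:,2]),'tilt',np.linalg.lstsq(np.c_[q[:,:2]-q[:,:2].mean(0),np.ones(len(q))],q[:,2],rcond=None)[0].round(4),cv2.minAreaRect((q[:,:2]*1000).astype(np.float32)), 'pin top', np.percentile(p[(p[:,2]>.07)&(p[:,2]<.086)&(p[:,1]>.18),2],90) if ((p[:,2]>.07)&(p[:,1]>.18)).any() else None)
S=env.get_state();print(S['position'],S['ft_force'],S['moment'],S['time_s'])
E
python3 chk.py
```

```text
Traceback (most recent call last):
  File "chk.py", line 4, in <module>
    m=cv2.dilate(env.silhouettes(n,'plate')[0]['mask'].astype(np.uint8),np.ones((3,3)))>0
                 ~~~~~~~~~~~~~~~~~~~~~~~~~~^^^
IndexError: list index out of range
```

```bash
sed -i "s/\['wrist','scene','side'\]/['scene','side']/" chk.py; python3 chk.py
```

```text
scene plate top 0.0582034828439282 foot 0.05015319519868902 tilt [-0.0071 -0.0022  0.0581] ((496.34442138671875, 135.0872344970703), (186.45310974121094, 123.22221374511719), 86.73458862304688) pin top 0.0816345748391458
side plate top 0.058830941794960345 foot 0.05077606382037611 tilt [-0.0009 -0.0021  0.0587] ((498.2713317871094, 138.91952514648438), (180.91871643066406, 115.20508575439453), 87.5650863647461) pin top 0.08230589798117555
[0.49842676 0.13683513 0.10784578] [-4.81401169 -1.45005741 11.39381034] [-0.40613661  0.95714592  0.05092952] 18.675
```

Flush: the plate top is 8.05 mm above the foot top in both views, and level. I'll relax the push, release and retreat straight up.

step_arm([
  [-0.03,0,0,0],
  [0,0,0,0],
])

```text
time_s: 18.92
position: [0.4985, 0.1368, 0.1079]
ee_rot: [[0.0, 0.051, 0.999], [-0.0, 0.999, -0.051], [-1.0, -0.0, 0.0]]
ft_force: [-3.3, -1.8, 7.5]
grip_width: 0.152
```

step_arm([
  [0,0,0,0],
  [0,0,0,0],
  [0,0,0,0],
  [0,0,0,0],
  [0,0,0,0],
], fingers=0.7)

```text
time_s: 19.55
position: [0.4984, 0.1368, 0.1075]
ee_rot: [[-0.0, 0.051, 0.999], [0.0, 0.999, -0.051], [-1.0, 0.0, -0.0]]
ft_force: [0.1, 0.1, -0.3]
grip_width: 0.672
```

step_arm([
  [0,0,0,0],
  [0,0,0,0],
  [0,0,0,0],
])

```text
time_s: 19.92
position: [0.4984, 0.1368, 0.1075]
ee_rot: [[0.0, 0.051, 0.999], [-0.0, 0.999, -0.051], [-1.0, -0.0, 0.0]]
ft_force: [-0.3, 0.0, -0.3]
grip_width: 0.699
```

step_arm([
  [-1,0,0,0],
  [-2,0,0,0],
  [-3,0,0,0],
  [-4,0,0,0],
  [-3,0,0,0],
])

```text
time_s: 20.55
position: [0.4986, 0.1369, 0.2399]
ee_rot: [[0.002, 0.051, 0.999], [0.0, 0.999, -0.051], [-1.0, 0.0, 0.002]]
ft_force: [0.3, -0.4, 0.3]
grip_width: 0.698
```

step_arm([
  [-2,0,0,0],
  [0,0,0,0],
  [0,0,0,0],
  [0,0,0,0],
])

```text
time_s: 21.05
position: [0.4979, 0.1367, 0.2566]
ee_rot: [[-0.002, 0.051, 0.999], [-0.0, 0.999, -0.051], [-1.0, -0.0, -0.001]]
ft_force: [-0.0, 0.0, -0.7]
grip_width: 0.699
```

```bash
python3 chk.py
```

```text
Traceback (most recent call last):
  File "chk.py", line 4, in <module>
    m=cv2.dilate(env.silhouettes(n,'plate')[0]['mask'].astype(np.uint8),np.ones((3,3)))>0
                 ~~~~~~~~~~~~~~~~~~~~~~~~~~^^^
IndexError: list index out of range
```

View pics/scene7.png

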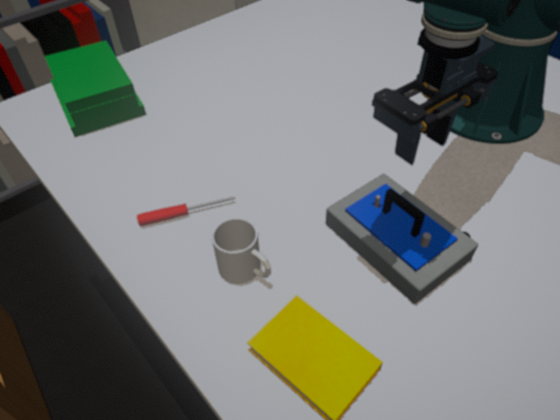

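The plate sits on the foot with both pins through it (about px 377,200 and 425,240). The gripper is clear and the book, mug and screwdriver look unmoved. One last depth check from the side, then I hand in.

```bash
sed -i "s/\['scene','side'\]/['side']/" chk.py; python3 chk.py; python3 -c "
from rig import env
print(env.finish_job())"
```

```text
side plate top 0.058836232166776636 foot 0.050763263387259575 tilt [-0.001  -0.0024  0.0587] ((498.4956359863281, 128.9200897216797), (199.7828826904297, 115.54888153076172), 87.74691772460938) pin top 0.08240571739710252
[0.49826927 0.13679374 0.25718031] [-0.76016309 -0.3219638   0.45188427] [-0.12794194  0.05856406  0.04811744] 21.3
the job is handed in; nothing more can be done
None
```

The blue back plate is back on the terminal foot, flush on both pins, and the job was handed in at about 21 s of the 61 s allowed.

I lifted the plate by its handle and located both pins with the wrist camera. The plate went down in small steps. The force reading stayed at the plate's own weight until it landed at the expected height, where the final push was about 16 N. I then eased off, let go and moved straight up clear of it.

- **Flushness:** after release, the side camera put the plate's top 8.1 mm above the foot's top, matching its 8 mm thickness, with a tilt of about 0.1°.
- **Pins:** both show through their holes in the scene camera picture. The side camera put the pin tops about 23.5 mm above the plate's top, against 22 mm expected; I took the difference as depth noise.
- **Bystanders:** the book, mug and screwdriver look unmoved in the last scene picture; I did not measure them again.
- **Failed or disagreeing checks:** the detector missed the plate twice, in the wrist view before release and in the scene view afterwards. The depth check after release therefore comes from the side camera alone. The scene and side cameras also placed things about 1.5 mm further out in x than the wrist camera, so I used the wrist readings for the fit.

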